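Clip in the stop rod and hold a block in the stapling jig

TASK

The stop rod of the little stapling jig has been lifted out and left lying on its bed: push it down into the two spring clips at the jig's right-hand edge until it snaps home under both red jaws. Then lay the square wooden block flat on the bed with its long side along the aluminium fence and its end to the rod, press it into the corner so that it is flush against the fence and up against the rod at once, and finish still holding it pressed firmly against both, ready for the staples; do not let go. Leave the other tools and boxes where they are.

Things in the scene. Friction and masses are not known exactly. Their poses are not given: they have to be found in the camera images.
- jig: Stapling jig screwed to the worktop: plywood bed 200 (x) x 190 (y) x 15 mm thick. Origin: centre of the bed's underside; z up, x away from the robot, y to the left (yaw within 0.15 rad of the world's). The far stop is the fence, face at x = +52.5 mm; the right-hand stop is the rod once seated, lying along x at y = -69 mm.
- fence: Aluminium angle on the bed, the far stop. Same origin and axes as the jig. Working face at x = +52.5 mm, looking to -x, 14 mm high above the bed, from y = -45 to +90 mm; behind the 4 mm upright lies a 3 mm thick leg, 22 mm deep in all.
- clip_near (a point): Seat of the rod's axis in the near dark steel fork clip: 18 mm above the bed, at x = -22.5, y = -69 mm of the jig, jig's axes. Clip 18 mm long in x. Tall fixed arm on its -y side (face 8 mm from this point), red jaw on its +y side; both flare into a funnel that ends 20 mm above this point, 20 mm wide there, centred 2.5 mm to -y. A seated rod has 1 mm of play in y.
- clip_far (a point): The same for the far clip, at x = +79.5, y = -69 mm of the jig. Midway between the two clip points, at x = +28.5 mm, lies the middle of the seated rod (4 mm of play along x either way).
- block_home (a point): Where the block's centre is when home in the corner: x = +33.5, y = +17 (up to 1 less), z = 34 mm in the jig's frame; the block's length then runs along the jig's y. The block drags on bed and stops (friction about 0.6), so pushes of some 10 to 15 N each way are needed to load both.
- rod: Loose steel stop rod, 14 mm thick, a dark hexagonal head (24 mm across flats, 14 mm long) on each end, 158 mm long in all, 0.2 kg. Origin: its middle, on the axis; x along it (either way round serves). It starts on the bed's near half, roughly along the jig's y, axis 12 mm above the bed. Its heads go outside the clips. Pushing it home takes 10 to 18 N in all.
- rod_end_a (a point): Point on the rod's axis, 51 mm from its middle along the rod's +x; lies in one clip when seated.
- rod_end_b (a point): Point on the rod's axis, 51 mm from its middle along the rod's -x; lies in the other clip when seated.
- near_jaw (a joint): Red sprung jaw of the near clip, rad: 0 shut (stopped, sprung shut), grows as the passing rod pushes it aside (about 0.15), at most 0.6.
- far_jaw (a joint): Red sprung jaw of the far clip, same values as the near one.
- block: Light wooden block, 38 x 160 x 38 mm, about 0.14 kg, lying on the worktop to the left of the jig between the two hand tools on green hoses, long side roughly away from the robot. Origin: centre of its underside. Its sides are turned 0.209 rad (counter-clockwise seen from above) from this body's axes; use block_mid for its direction.
- block_mid (a point): Centre of the wooden block, 19 mm above its underside; its axes run along the block's edges, y along the 160 mm length, z up. Grip it across the 38 mm width near the middle, on its upper half: beside the fence the fingertips must stay above the fence's 14 mm.
- stapler: Green pneumatic stapler lying at the left; bystander. Origin: centre of its underside.
- staple_box: White carton of staples, 69 x 96 x 45 mm, at the left front; bystander. Origin: centre of its underside.
- tape_measure: Yellow tape measure, 65 x 71 x 65 mm, right of the jig near the tool chest; bystander. Origin: centre of its underside.
- masking_tape: Roll of masking tape, 100 mm across, 24 mm high, at the far right; bystander. Origin: centre of its underside.

How it is judged:
By the outcome, as a careful person would: the job done as asked, in the order asked, and still so for the second after the job is handed in, while the arm keeps its last pose, push and grip.
It also fails if it takes over 67 s, if anything falls off the work surface, if the arm or the gripper's body presses on something with over 40 N, if the wrist force passes 120 N, or if a joint passes its speed limit or range.

ROBOT

A 6-joint arm with a two-finger parallel gripper is mounted at the origin on a cart in front of the work surface, level with it; the furniture and walls round the work are solid. World frame = base frame: x ahead of the robot, y to its left, z up, the work surface at z = 0. Lengths are in m, angles in rad, forces in N, time in s.
With the tool pointing down it reaches from about 0.35 to 0.975 m from the base axis. Payload 4.9 kg.
Tool frame: the origin (TCP) lies between the finger pads; the fingertips stand 14 mm ahead of it and the grasp point (between the pads) lies 5 mm behind it (manip.tcp_to_tips is the distance from the TCP to the fingertips, in m); z points along the fingers, y is the line along which they close (so a half turn about z gives the same grasp; the last joint's range is limited). The gripper opens to 85 mm and grips with 20 to 120 N. Pads are 22 mm wide; open, the fingers measure 114 mm over their backs; the gripper's body (76 mm by 85 mm) begins 54 mm behind the grasp point. The pads swing forward as they close: fully open they stand 13 mm farther back than shut.
Start: joints at [1.133, 0.053, 1.613, -0, 1.476, -0.119], TCP at [0.196, 0.593, 0.245] pointing down, gripper open.
Joint ranges: [-3.01, 3.01], [-1.01, 2.22], [0.06, 2.58], [-1.02, 4.17], [0.09, 2.62], [-3.14, 3.14]. Speed limits (rad/s): [2.57, 2.57, 3.14, 3.14, 3.14, 3.14].

INTERFACE

Orientations are given as a unit quaternion [w, x, y, z].
In Python, from plant import manip gives the robot as it stands.
- The arm moves only by the tool servo_tool, never from a script. Its argument "moves" is a list that holds one entry, the list of rows, each a list of 7 numbers: the shift along the tool's x, y, z in mm, then the turn, a rotation vector about the tool's x, y, z in degrees, then the finger opening in mm, from 0 to 85.4. In form: [[[x, y, z, ax, ay, az, fingers], ...]]. A call has 1 to 12 rows; each row shifts and turns the commanded pose from where the row before left it, along the tool's axes as they then stand; what a row does not reach is not made up. A row lasts 1/8 s, in which the tool goes at most 62.5 mm and 10.7 degrees, less where a joint would pass 70% of its speed; a pose out of reach is approached as far as the arm can. A call with a gripper value outside its range is refused whole. The fingers move at their own pace and stop on an object; the grip force is fixed at half the most. Time passes only in rows, so rows that do not move let the fingers close. It gives the time, the measured TCP pose, the force, the opening and the grip force at its end, in the units of the state.
- manip.state(): the state, without advancing time (a new reading comes with each control period).
- manip.grab_frame(name): name is "scene" or "side" or "wrist"; returns a dict with "image" (480x640x3 uint8, blue, green, red), "mtx" (3x3 intrinsics, pixels), "eye" and "rotation" of the camera in the world. Camera axes: x right, y down, z forward; pixel columns grow to the right and rows downward; lengths in m; the calibration is good to about 2 mm. A picture is of the moment at which its call begins. There is no depth.
- manip.job_done(): hands the job in; it is judged then, once.
The state is a dict: "time": time; "joint_pos": joint angles; "joint_vel": joint speeds; "joint_efforts": joint torques, N m; "tool_pos": TCP position; "tool_rot": TCP orientation; "contact_force": force on the tool from outside, world axes, zero at the start; "ft_torque": the same for the moment, N m; "gripper_width": opening from 0.0 (shut) to 1.0 (fully open); "grasp_force": force on a finger pad.
Only numpy, scipy, OpenCV 4.12 (cv2) and the standard library are available. Lean on these libraries where they do the work, as an engineer would, in place of code of your own. Each camera call takes 0.05 s, during which the arm holds its last target. There are 200 camera calls.

## Working session

There is one attempt and no reset: what is moved stays moved. The work goes in short steps, Python scripts to look and compute and a tool call to move; the robot and the scene stay as the last step left them, time stands still between calls to the robot, and variables do not carry over. Pictures are saved under pics/ and viewed, at most 10 in all, crops included, and the job is handed in when it is done.

Besides the shell and the picture viewer there is one more tool, called after "Request:" in YAML: its name, and indented under it one key for each argument. servo_tool: Moves the arm, as the interface text tells. Its arguments: {"type":"object","properties":{"moves":{"type":"array"}},"required":["moves"]}

```bash
mkdir -p pics; ls
python3 - <<'E'
from plant import manip
import cv2,numpy as np
for n in ("scene","side","wrist"):
    f=manip.grab_frame(n); cv2.imwrite(f"pics/{n}0.png",f["image"]); print(n,f["mtx"].tolist(),f["eye"],np.array(f["rotation"]).round(4).tolist())
s=manip.state(); print(s)
E
```

```text
pics
scene [[450.5809222465123, 0.0, 315.99978062084585], [0.0, 450.5809222465123, 235.1749655168658], [0.0, 0.0, 1.0]] [ 0.04319114 -0.75482885  0.5088156 ] [-0.5332, 0.8169, -0.1813, 0.1243]
side [[614.4214098959327, 0.0, 311.24118639397204], [0.0, 614.4214098959327, 237.77075577289395], [0.0, 0.0, 1.0]] [ 0.41668439 -1.29167524  0.83003699] [-0.5088, 0.8606, -0.0103, 0.02]
wrist [[409.11123182901355, 0.0, 319.2506854983749], [0.0, 409.11123182901355, 234.14300654219988], [0.0, 0.0, 1.0]] [0.12203833 0.61724447 0.37210387] [0.1251, 0.8004, 0.5794, 0.0889]
{'time': 0.15, 'joint_pos': array([ 1.13299109e+00,  5.31776369e-02,  1.61398041e+00,  1.42861210e-06,
        1.47605694e+00, -1.19021417e-01]), 'joint_vel': array([-0.00070011, -0.00155152, -0.00288097, -0.00166057,  0.00044036,
        0.00039642]), 'joint_efforts': array([ 9.14563916e-04, -3.94242847e+01, -3.70722198e+01, -1.87252153e-04,
        4.65949342e-03,  3.05760136e-05]), 'tool_pos': array([0.1956895 , 0.59306916, 0.24436146]), 'tool_rot': array([-2.23616690e-04,  1.58717869e-01,  9.87323645e-01, -7.79734537e-04]), 'contact_force': array([-0.49803469,  0.22846292,  0.03958363]), 'ft_torque': array([0.0046021 , 0.00802742, 0.00405541]), 'grasp_force': 0.0, 'gripper_width': 0.9965544707148934}
```

View pics/scene0.png

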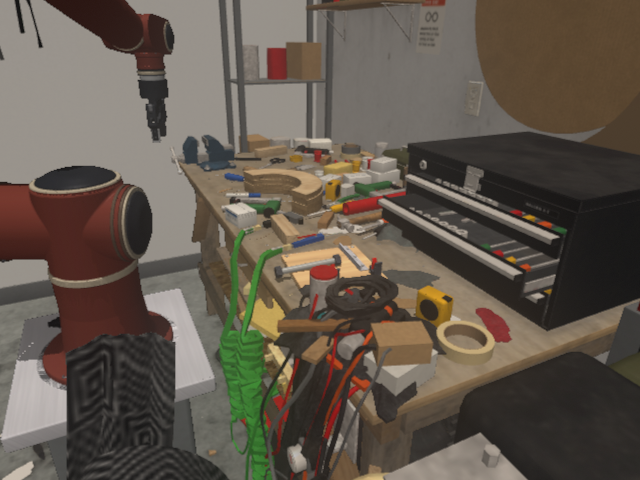

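View pics/side0.png

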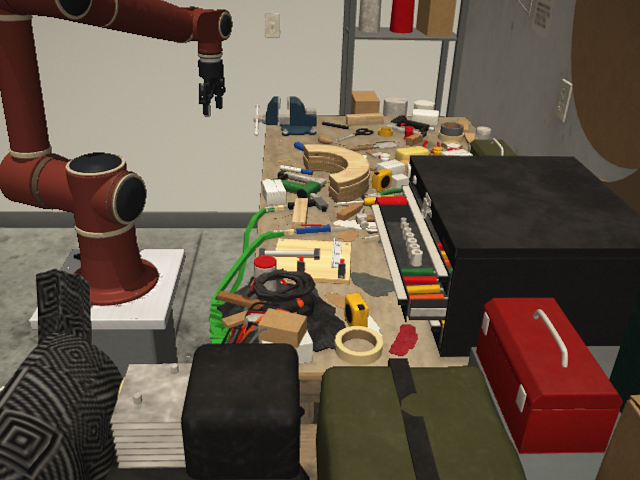

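The jig shows around (312,262) in the side view, with the block at about (300,212). I'll locate both roughly, then look from above with the wrist camera.

```bash
cat > h.py <<'E'
from plant import manip
import cv2,numpy as np
from scipy.spatial.transform import Rotation as R
def q(w): return R.from_quat(np.roll(w,-1))
def grab(n,fn=None):
    f=manip.grab_frame(n)
    if fn: cv2.imwrite(f"pics/{fn}.png",f["image"])
    np.savez(f"pics/{fn or n}.npz",K=f["mtx"],e=f["eye"],r=f["rotation"])
    return f
def ray(fn,u,v,z):
    d=np.load(f"pics/{fn}.npz"); K=d["K"]
    w=q(d["r"]).apply(np.linalg.inv(K)@[u,v,1]); return d["e"]+w*(z-d["e"][2])/w[2]
def proj(fn,P):
    d=np.load(f"pics/{fn}.npz"); c=q(d["r"]).inv().apply(np.atleast_2d(P)-d["e"]); p=c@d["K"].T
    return p[:,:2]/p[:,2:]
E
python3 - <<'E'
from h import *
f=grab("side","s1")
cv2.imwrite("pics/s1c.png",cv2.resize(f["image"][180:330,230:430],None,fx=4,fy=4,interpolation=cv2.INTER_CUBIC))
for p in [(312,260,.015),(300,212,.03)]: print(ray("s1",*p))
s=manip.state(); w=np.load("pics/s1.npz")
d=np.array([0.12203833,0.61724447,0.37210387])-s["tool_pos"]
T=q(s["tool_rot"]); print("cam in tool",T.inv().apply(d),(T.inv()*q([0.1251,0.8004,0.5794,0.0889])).as_matrix().round(3)); print(T.as_matrix().round(3))
E
```

```text
[0.49015648 0.07082774 0.015     ]
[0.46438922 0.31900229 0.03      ]
cam in tool [ 0.07755214 -0.00038438 -0.12759714] [[ 0.001 -0.953 -0.303]
 [ 1.     0.001 -0.001]
 [ 0.001 -0.303  0.953]]
[[-0.95   0.313 -0.001]
 [ 0.313  0.95  -0.001]
 [ 0.    -0.001 -1.   ]]
```

View pics/s1c.png

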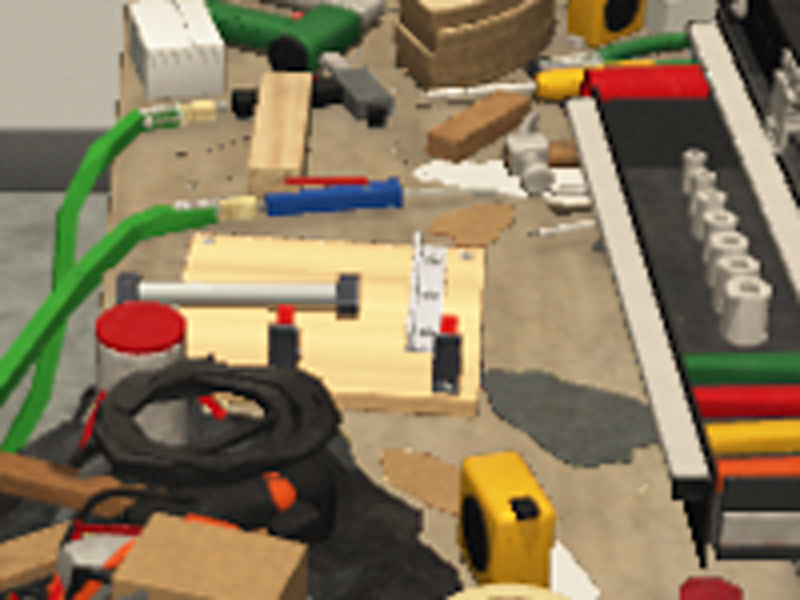

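The side crop shows the rod lying along x in front of the clips (heads at crop (130,290) and (348,293)), with the fence on the right and the block at crop (280,125). Next I'll move above for a wrist view.

Request:
servo_tool:
  moves:
    - [[0,0,-10,0,0,-9.1,85],[0,0,-10,0,0,-9.1,85],[-25,-46,-10,0,0,0,85],[-25,-46,-10,0,0,0,85],[-25,-46,-10,0,0,0,85],[-25,-46,-10,0,0,0,85],[-25,-46,-10,0,0,0,85],[-25,-46,-10,0,0,0,85],[-25,-46,-10,0,0,0,85],[-25,-46,-10,0,0,0,85],[-25,-46,-10,0,0,0,85]]

```text
time: 1.58
tool_pos: [0.4208, 0.1776, 0.3556]
tool_rot: [0.0, 0.001, 1.0, 0.0]
contact_force: [1.0, 0.4, 0.4]
gripper_width: 0.999
grasp_force: 0.0
```

Run:
```python
from h import *
grab("wrist","w1"); s=manip.state(); print(s["time"],s["tool_pos"],q(s["tool_rot"]).as_matrix().round(3),s["joint_pos"])
```

```text
1.625 [0.42353747 0.17318412 0.35694972] [[-1.     0.007  0.004]
 [ 0.007  1.    -0.004]
 [-0.004 -0.004 -1.   ]] [ 0.22801616 -0.40086588  1.8292234  -0.00470547  1.71021402 -1.33604179]
```

View pics/w1.png

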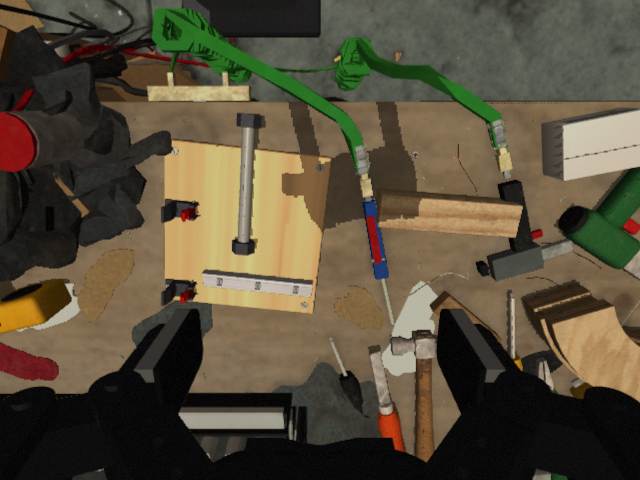

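The wrist view (right = +y, down = +x) shows the bed corners at (174,140), (329,158), (313,313) and (163,300). The rod heads are at (249,120) and (243,246), and the block spans (380..522, 190..237).

Run:
```python
from h import *
from scipy.optimize import least_squares
px=np.array([(174,140),(329,158),(313,313),(163,300)]);L=np.array([(-.1,-.095),(-.1,.095),(.1,.095),(.1,-.095)])
W=np.array([ray("w1",*p,.015)[:2] for p in px]);print(W.round(4),np.linalg.norm(W-np.roll(W,1,0),axis=1))
f=lambda p:((L@np.array([[np.cos(p[2]),-np.sin(p[2])],[np.sin(p[2]),np.cos(p[2])]]).T+p[:2])-W).ravel()
r=least_squares(f,[.49,.07,0]);print("jig",r.x,r.fun.round(4))
a=ray("w1",249,115,.027),ray("w1",243,252,.027);print("rod",a,np.linalg.norm(a[0]-a[1]),(a[0]+a[1])/2)
for p in [(384,190),(520,203),(522,237),(378,222)]:print("blk",ray("w1",*p,.038))
im=cv2.imread("pics/w1.png")
A=cv2.resize(im[100:320,150:340],None,fx=2.7,fy=2.7,interpolation=cv2.INTER_CUBIC)
cv2.imwrite("pics/w1c.png",A)
```

```text
[[ 0.3818  0.0144]
 [ 0.4018  0.1881]
 [ 0.5984  0.169 ]
 [ 0.58   -0.021 ]] [0.20137771 0.17487618 0.19757441 0.19087524]
jig [ 0.49048017  0.08759596 -0.12231587] [-0.0021 -0.0089  0.0011  0.006   0.0029  0.0007 -0.0019  0.0021]
rod (array([0.35458388, 0.10176222, 0.027     ]), array([0.51085485, 0.08643614, 0.027     ])) 0.1570207112843186 [0.43271937 0.09409918 0.027     ]
blk [0.43392465 0.24856016 0.038     ]
blk [0.44866587 0.40094125 0.038     ]
blk [0.48855876 0.40916055 0.038     ]
blk [0.47067926 0.2435237  0.038     ]
```

View pics/w1c.png

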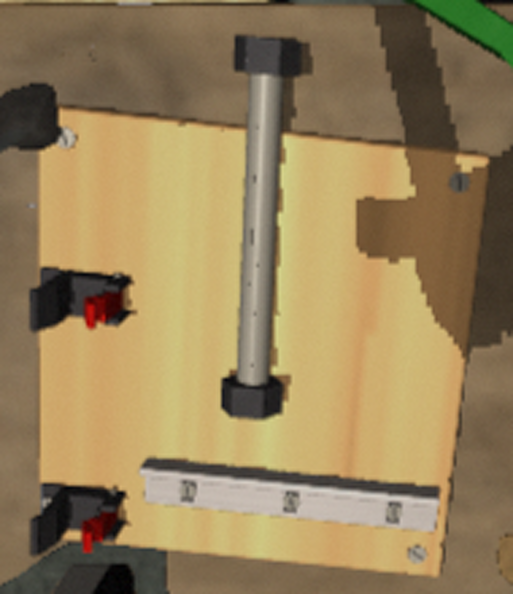

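The crop shows a clear bed outline with corners at crop (42,106), (488,157), (438,577) and (40,541). The fence's near top edge runs (143,462)–(437,490), and the red jaws are at (97,305) and (97,528). I'll refit the jig pose.

Run:
```python
from h import *
from scipy.optimize import least_squares
c=lambda u,v:(150+u/2.7,100+v/2.7)
L=np.array([(-.1,-.095),(-.1,.095),(.1,.095),(.1,-.095),(.0525,-.045),(.0525,.09)])
P=[(42,106,.015),(488,157,.015),(438,577,.015),(40,541,.015),(143,462,.029),(437,490,.029)]
W=np.array([ray("w1",*c(u,v),z)[:2] for u,v,z in P])
T=lambda p,X:np.asarray(X)@np.array([[np.cos(p[2]),-np.sin(p[2])],[np.sin(p[2]),np.cos(p[2])]]).T+p[:2]
r=least_squares(lambda p:(T(p,L)-W).ravel(),[.49,.07,0]);print("jig",r.x,r.fun.reshape(-1,2).round(4))
np.save("jig.npy",r.x)
print("near,far,mid,home",T(r.x,[(-.0225,-.069),(.0795,-.069),(.0285,-.069),(.0335,.017)]))
a=ray("w1",*c(267,36),.027),ray("w1",*c(250,417),.027);print(a,np.linalg.norm(a[0]-a[1]))
a=ray("w1",*c(267,73),.027),ray("w1",*c(254,380),.027);d=(a[1]-a[0]);print("rod necks",a,np.linalg.norm(d),(a[0]+a[1])/2,np.arctan2(d[1],d[0]))
for n,p in zip(["nearclip","farclip"],[(-.0225,-.069),(.0795,-.069)]): print(n,(proj("w1",[*T(r.x,[p])[0],.033])-[150,100])*2.7)
```

```text
jig [ 0.48936202  0.08605945 -0.1093413 ] [[-0.0013 -0.0025]
 [-0.0016  0.0013]
 [-0.0003  0.0016]
 [-0.0021 -0.0005]
 [ 0.0021 -0.0018]
 [ 0.0033  0.0018]]
near,far,mid,home [[0.45946686 0.01992678]
 [0.56085773 0.00879618]
 [0.5101623  0.01436148]
 [0.52451706 0.09930229]]
(array([0.35287047, 0.10173317, 0.027     ]), array([0.51395096, 0.08577502, 0.027     ])) 0.16186904606985159
rod necks (array([0.36708021, 0.10098646, 0.027     ]), array([0.49674698, 0.08850378, 0.027     ])) 0.13026622700037246 [0.4319136  0.09474512 0.027     ] -0.09597168661172907
nearclip [[ 83.50724866 300.55737215]]
farclip [[ 81.97807427 519.77563939]]
```

Request:
servo_tool:
  moves:
    - [[0,0,0,0,0,5.1,85],[-3.2,-15.5,43,0,0,0,85],[-3.2,-15.5,43,0,0,0,85],[-3.2,-15.5,43,0,0,0,85],[-3.2,-15.5,43,0,0,0,85],[-3.2,-15.5,43,0,0,0,85],[0,0,0,0,0,0,85],[0,0,0,0,0,0,85],[0,0,0,0,0,0,85]]

```text
time: 2.75
tool_pos: [0.4309, 0.1012, 0.143]
tool_rot: [0.002, 0.045, 0.999, 0.0]
contact_force: [-0.4, 0.4, 0.0]
gripper_width: 0.999
grasp_force: 0.0
```

```bash
cat >> h.py <<'E'
def go(x,y,z,yaw):
    "yaw = world angle (deg) of the tool x axis minus 180; prints turn az and shift in tool axes after turn"
    s=manip.state(); M=q(s["tool_rot"]).as_matrix(); cur=np.degrees(np.arctan2(-M[1,0],-M[0,0]))
    G=R.from_euler("z",yaw,degrees=True)*R.from_matrix(np.diag([-1,1,-1]))
    print("t",s["time"],"pos",s["tool_pos"].round(4),"yaw",cur.round(2),"tilt",M[:2,2].round(4),"| az",round(cur-yaw,2),"rotvec",np.degrees((q(s["tool_rot"]).inv()*G).as_rotvec()).round(2),"shift mm",(G.inv().apply(np.array([x,y,z])-s["tool_pos"])*1e3).round(1),"F",s["contact_force"].round(1),"w",s["gripper_width"].round(3)*85.4)
E
python3 - <<'E'
from h import *
go(.432,.0945,.032,-5.5)
f=grab("wrist","w2")
cv2.imwrite("pics/w2a.png",f["image"])
E
```

```text
Traceback (most recent call last):
  File "h.py", line 20, in go
    print("t",s["time"],"pos",s["tool_pos"].round(4),"yaw",cur.round(2),"tilt",M[:2,2].round(4),"| az",round(cur-yaw,2),"rotvec",np.degrees((q(s["tool_rot"]).inv()*G).as_rotvec()).round(2),"shift mm",(G.inv().apply(np.array([x,y,z])-s["tool_pos"])*1e3).round(1),"F",s["contact_force"].round(1),"w",s["gripper_width"].round(3)*85.4)
                                                                                                                                                                                                                                                                                                          ^^^^^^^^^^^^^^^^^^^^^^^^
AttributeError: 'float' object has no attribute 'round'
```

```bash
sed -i 's/s\["gripper_width"\].round(3)\*85.4/round(s["gripper_width"]*85.4,1)/' h.py
python3 - <<'E'
from h import *
f=grab("wrist","w2")
go(.432,.0945,.032,-5.5)
E
```

```text
t 2.8 pos [0.4308 0.1012 0.1427] yaw -5.12 tilt [0.0041 0.0004] | az 0.38 rotvec [0.04 0.23 0.38] shift mm [ -1.9  -6.6 110.7] F [0.6 0.2 0.3] w 85.1
```

View pics/w2.png

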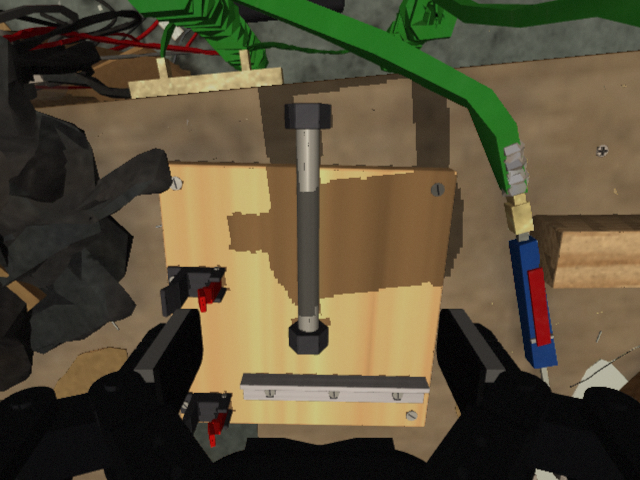

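This nearer view puts the rod necks at (308,130) and (309,320). The bed corners are at (161,162), (455,171) and (425,427), and the fence's near top edge runs (243,376)–(429,379).

Run:
```python
from h import *
from scipy.optimize import least_squares
im=cv2.imread("pics/w2.png")
for u in (270,340,400): print("fence",u,im[368:396,u].mean(1).round().astype(int).tolist())
for v in (200,260): print("rod",v,im[v,292:326].mean(1).round().astype(int).tolist())
L=np.array([(-.1,-.095),(-.1,.095),(.1,.095),(.0525,-.045),(.0525,.09)])
P=[(161,162,.015),(455,171,.015),(425,427,.015),(243,376,.029),(429,379,.029)]
W=np.array([ray("w2",*p)[:2] for p in P])
T=lambda p,X:np.asarray(X)@np.array([[np.cos(p[2]),-np.sin(p[2])],[np.sin(p[2]),np.cos(p[2])]]).T+p[:2]
r=least_squares(lambda p:(T(p,L)-W).ravel(),[.49,.07,0]);print("jig",r.x,r.fun.reshape(-1,2).round(4))
print("near,far,mid,home",T(r.x,[(-.0225,-.069),(.0795,-.069),(.0285,-.069),(.0335,.017)]))
a=ray("w2",308,130,.027),ray("w2",309,320,.027);d=(a[1]-a[0]);print("rod necks",np.linalg.norm(d),(a[0]+a[1])/2,np.degrees(np.arctan2(d[1],d[0])))
```

```text
fence 270 [166, 166, 166, 166, 167, 139, 59, 56, 56, 60, 60, 61, 61, 61, 58, 61, 64, 109, 166, 176, 175, 153, 101, 106, 103, 88, 77, 96]
fence 340 [161, 162, 163, 161, 162, 163, 144, 91, 58, 58, 60, 64, 65, 64, 61, 59, 60, 62, 97, 157, 183, 182, 176, 170, 170, 176, 176, 176]
fence 400 [161, 162, 162, 161, 161, 162, 161, 136, 70, 56, 56, 60, 64, 62, 60, 58, 59, 63, 60, 69, 127, 176, 180, 179, 165, 136, 138, 137]
rod 200 [93, 92, 93, 93, 83, 51, 60, 59, 67, 67, 68, 72, 73, 75, 74, 74, 74, 74, 70, 71, 72, 69, 64, 64, 58, 55, 58, 77, 100, 104, 100, 99, 98, 97]
rod 260 [92, 93, 95, 93, 85, 66, 55, 60, 62, 65, 70, 71, 75, 76, 73, 73, 71, 72, 69, 72, 72, 71, 68, 63, 61, 53, 61, 87, 100, 100, 98, 99, 100, 97]
jig [ 0.48645073  0.08634309 -0.11719586] [[-0.0036 -0.0031]
 [-0.0032  0.0037]
 [-0.002   0.0009]
 [ 0.0035 -0.0031]
 [ 0.0053  0.0016]]
near,far,mid,home [[0.45603705 0.02044728]
 [0.55733738 0.00852065]
 [0.50668722 0.01448396]
 [0.52170871 0.0993094 ]]
rod necks 0.12381299019169306 [0.42946634 0.09426866 0.027     ] -5.252424098435121
```

Run:
```python
from h import *
from scipy.optimize import least_squares
im=cv2.imread("pics/w2.png")
for u in (300,308,316): print("rodcol",u,im[96:140,u].mean(1).round().astype(int).tolist(),im[310:362,u].mean(1).round().astype(int).tolist())
T=lambda p,X:np.asarray(X)@np.array([[np.cos(p[2]),-np.sin(p[2])],[np.sin(p[2]),np.cos(p[2])]]).T+p[:2]
c=lambda u,v:(150+u/2.7,100+v/2.7)
L1=[(-.1,-.095),(-.1,.095),(.1,.095),(.1,-.095),(.0525,-.045),(.0525,.09)]
W1=[ray("w1",*c(*p),.015)[:2] for p in [(42,106),(488,157),(438,577),(40,541),(143,462),(437,490)]]
L2=[(-.1,-.095),(-.1,.095),(.1,.095),(.0525,-.045),(.0525,.09),(.0525,-.045),(.0525,.09)]
W2=[ray("w2",*p)[:2] for p in [(161,162,.015),(455,171,.015),(425,427,.015),(242,373,.015),(429,376,.015),(242,384.5,.029),(428,389,.029)]]
for n,L,W in (("1",L1,W1),("2",L2,W2),("both",L1+L2,W1+W2)):
    r=least_squares(lambda p:(T(p,L)-np.array(W)).ravel(),[.49,.07,0]);print(n,"jig",r.x,r.fun.reshape(-1,2).round(4).tolist())
np.save("jig.npy",r.x)
print("near,far,mid,home",T(r.x,[(-.0225,-.069),(.0795,-.069),(.0285,-.069),(.0335,.017)]))
```

```text
rodcol 300 [104, 106, 105, 104, 102, 102, 86, 58, 62, 70, 71, 69, 72, 69, 70, 69, 69, 69, 68, 67, 67, 68, 70, 69, 69, 67, 68, 69, 71, 71, 71, 66, 58, 89, 124, 124, 124, 124, 124, 124, 125, 121, 123, 125] [62, 63, 61, 61, 62, 75, 105, 111, 109, 111, 111, 110, 108, 111, 110, 110, 110, 108, 109, 92, 45, 19, 20, 17, 15, 27, 47, 56, 59, 60, 58, 58, 59, 56, 58, 57, 54, 56, 59, 59, 55, 54, 54, 56, 104, 160, 160, 162, 161, 161, 161, 160]
rodcol 308 [108, 107, 104, 104, 105, 104, 87, 58, 63, 69, 66, 68, 69, 67, 66, 66, 67, 69, 68, 67, 68, 70, 67, 71, 69, 68, 69, 70, 71, 71, 71, 69, 74, 124, 169, 170, 171, 170, 172, 170, 172, 170, 172, 171] [72, 71, 76, 73, 72, 73, 105, 148, 142, 132, 134, 132, 140, 148, 146, 143, 147, 146, 145, 147, 146, 124, 60, 17, 16, 27, 50, 58, 58, 56, 58, 56, 54, 56, 58, 56, 58, 56, 56, 56, 58, 59, 57, 59, 110, 167, 165, 166, 164, 166, 165, 167]
rodcol 316 [104, 105, 104, 102, 104, 104, 92, 59, 62, 67, 68, 69, 68, 69, 67, 68, 69, 69, 70, 72, 69, 69, 70, 71, 73, 72, 73, 72, 70, 70, 69, 67, 59, 75, 100, 100, 98, 99, 99, 98, 101, 99, 99, 99] [94, 97, 95, 97, 96, 95, 93, 96
[... 222 characters left out ...]
72416] [[0.0004, -0.0028], [0.0008, 0.0009], [0.002, 0.0005], [-0.0005, -0.0015], [-0.002, 0.0017], [-0.0008, 0.0011]]
2 jig [ 0.48969929  0.08605103 -0.11569523] [[-0.0003, -0.0035], [-0.0001, 0.0033], [0.0012, 0.0007], [-0.0007, 0.0011], [0.0, -0.0021], [-0.0001, -0.0016], [0.0001, 0.0021]]
both jig [ 0.49050061  0.085715   -0.11354719] [[-0.0006, -0.0023], [-0.0, 0.0014], [0.0012, 0.0008], [-0.0014, -0.0012], [-0.0029, 0.002], [-0.0016, 0.0014], [0.0007, -0.0041], [0.0004, 0.0028], [0.0018, 0.0006], [0.0002, 0.0008], [0.0006, -0.0023], [0.0008, -0.0018], [0.0007, 0.0019]]
near,far,mid,home [[0.46032757 0.01970865]
 [0.56167074 0.00815171]
 [0.51099915 0.01393018]
 [0.52571105 0.09880986]]
```

Run:
```python
from h import *
for p in [(308,331.5,.034),(308,335.5,.039),(308,354,.039),(308,128.5,.039),(309,102.5,.039),(307.5,200,.030),(308,260,.030)]: print(ray("w2",*p))
go(.432,.0945,.032,-5.5)
```

```text
[0.49557957 0.08767635 0.034     ]
[0.49549645 0.08781596 0.039     ]
[0.50931509 0.08647005 0.039     ]
[0.36629502 0.10039996 0.039     ]
[0.35281973 0.10225369 0.039     ]
[0.40831495 0.09576833 0.03      ]
[0.44688779 0.09231363 0.03      ]
t 2.8 pos [0.4308 0.1012 0.1427] yaw -5.12 tilt [0.0041 0.0004] | az 0.38 rotvec [0.04 0.23 0.38] shift mm [ -1.9  -6.6 110.7] F [0.6 0.2 0.3] w 85.1
```

Request:
servo_tool:
  moves:
    - [[-0.9,-7,10,0,0.2,0.4,85],[0,0,35,0,0,0,85],[0,0,35,0,0,0,85],[0,0,20,0,0,0,85],[0,0,7,0,0,0,85],[0,0,0,0,0,0,85],[0,0,0,0,0,0,85]]

```text
time: 3.68
tool_pos: [0.4303, 0.0936, 0.0344]
tool_rot: [-0.001, 0.049, 0.999, 0.0]
contact_force: [0.4, -0.4, 0.6]
gripper_width: 0.996
grasp_force: 0.0
```

Run:
```python
from h import *
go(.431,.094,.032,-5.6)
```

```text
t 3.675 pos [0.4303 0.0936 0.0344] yaw -5.57 tilt [-0.0013  0.0004] | az 0.03 rotvec [ 0.02 -0.08  0.03] shift mm [-0.7  0.5  2.4] F [ 0.4 -0.4  0.6] w 85.0
```

Down 2 mm, close, then lift 50 mm.

Request:
servo_tool:
  moves:
    - [[-0.7,0.5,2,0,0,0,60],[0,0,0,0,0,0,5],[0,0,0,0,0,0,5],[0,0,0,0,0,0,5],[0,0,0,0,0,0,5],[0,0,0,0,0,0,5],[0,0,0,0,0,0,5],[0,0,0,0,0,0,5],[0,0,0,0,0,0,5]]

```text
time: 4.8
tool_pos: [0.4302, 0.094, 0.0316]
tool_rot: [-0.002, 0.049, 0.999, 0.0]
contact_force: [-0.3, 0.1, 3.1]
gripper_width: 0.132
grasp_force: 58.6
```

Request:
servo_tool:
  moves:
    - [[0,0,-10,0,0,0,5],[0,0,-20,0,0,0,5],[0,0,-20,0,0,0,5],[0,0,-15,0,0,0,5],[0,0,0,0,0,0,5],[0,0,0,0,0,0,5],[0,0,0,0,0,0,5]]

```text
time: 5.68
tool_pos: [0.4295, 0.0939, 0.0952]
tool_rot: [-0.003, 0.049, 0.999, -0.0]
contact_force: [-0.7, 0.4, -2.0]
gripper_width: 0.133
grasp_force: 58.6
```

Run:
```python
from h import *
f=grab("wrist","w3")
go(.5104,.014,.097,-6.6)
```

```text
t 5.725 pos [0.4296 0.094  0.0953] yaw -5.57 tilt [-0.0054  0.0003] | az 1.03 rotvec [-0.02 -0.31  1.03] shift mm [-89.5 -70.1  -1.7] F [-0.8  0.2 -2. ] w 11.6
```

View pics/w3.png

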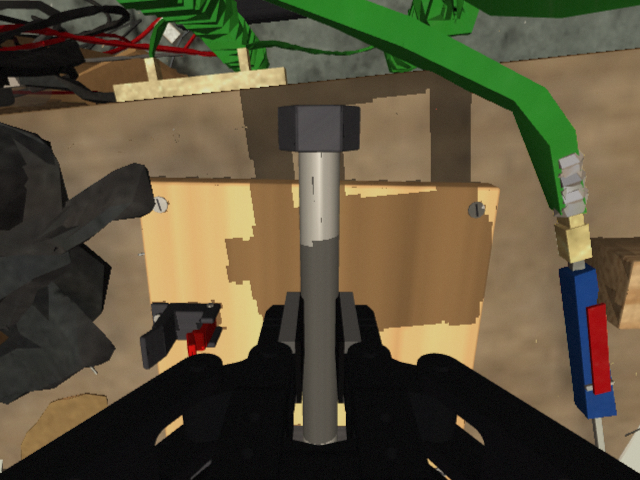

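The rod is held square in the pads, with its near head at (318,128). The near clip is visible at (142–220, 303–367), so I'll check its predicted position against the picture.

Run:
```python
from h import *
p=np.array([.490,.0858,-.1155])
T=lambda X:np.c_[np.asarray(X)[:,:2]@np.array([[np.cos(p[2]),-np.sin(p[2])],[np.sin(p[2]),np.cos(p[2])]]).T+p[:2],np.asarray(X)[:,2]]
im=cv2.imread("pics/w3.png")
pts=[(x,y,.053) for x in(-.0315,-.0135) for y in(-.0815,-.0615)]+[(-.0225,-.069,.033),(-.0315,-.069,.015),(-.0135,-.069,.015),(-.1,-.095,.015),(-.1,.095,.015)]
u=proj("w3",T(pts));print(u.round(1).tolist())
c=cv2.resize(im[150:400,100:300],None,fx=3,fy=3,interpolation=cv2.INTER_CUBIC)
for a in (u-[100,150])*3: cv2.circle(c,tuple(int(i) for i in a),3,(255,0,255),-1)
w2=cv2.imread("pics/w2.png");u2=proj("w2",T(pts+[(x+.102,y,z) for x,y,z in pts[:7]]))
d=cv2.resize(w2[250:450,140:260],None,fx=3,fy=3,interpolation=cv2.INTER_CUBIC)
for a in (u2-[140,250])*3: cv2.circle(d,tuple(int(i) for i in a),3,(255,0,255),-1)
o=np.zeros((600,800,3),np.uint8);o[:,:400]=c[150:750,:400];o[:,420:780]=d[:600,:360];cv2.imwrite("pics/ov.png",o)
```

```text
[[144.9, 337.9], [187.1, 338.6], [148.9, 370.3], [190.0, 371.0], [185.9, 332.8], [194.7, 301.9], [196.9, 330.1], [134.4, 180.1], [503.8, 187.2]]
```

View pics/ov.png

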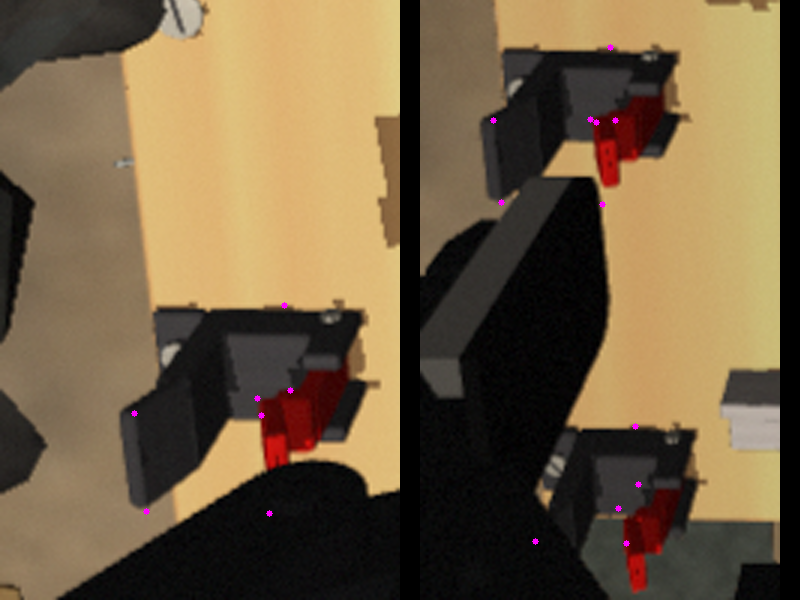

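The overlay matches both clips' funnel ends within about 1 mm, so the jig pose is good. Moving the rod over the clips.

Request:
servo_tool:
  moves:
    - [[0,0,0,0,-0.3,1.0,5],[-22,-17.5,0,0,0,0,5],[-22,-17.5,0,0,0,0,5],[-22,-17.5,0,0,0,0,5],[-22.7,-17.5,0,0,0,0,5],[0,0,10,0,0,0,5],[0,0,0,0,0,0,5],[0,0,0,0,0,0,5],[0,0,0,0,0,0,5]]

```text
time: 6.85
tool_pos: [0.5101, 0.0148, 0.0866]
tool_rot: [0.001, 0.057, 0.998, -0.0]
contact_force: [-0.2, 0.4, -1.9]
gripper_width: 0.135
grasp_force: 58.7
```

Run:
```python
from h import *
go(.5096,.0141,.0376,-6.6)
f=grab("wrist","w4")
```

```text
t 6.85 pos [0.5101 0.0148 0.0866] yaw -6.52 tilt [ 0.0019 -0.0002] | az 0.08 rotvec [0.   0.11 0.08] shift mm [ 0.4 -0.8 49. ] F [-0.2  0.4 -1.9] w 11.5
```

Request:
servo_tool:
  moves:
    - [[0.4,-0.8,8,0,0.1,0,5],[0,0,8,0,0,0,5],[0,0,8,0,0,0,5],[0,0,5,0,0,0,5],[0,0,0,0,0,0,5],[0,0,0,0,0,0,5]]

```text
time: 7.65
tool_pos: [0.5098, 0.0129, 0.0574]
tool_rot: [-0.0, 0.057, 0.998, -0.001]
contact_force: [-1.4, -4.7, -2.6]
gripper_width: 0.132
grasp_force: 58.8
```

Request:
servo_tool:
  moves:
    - [[0,0,4,0,0,0,5],[0,0,4,0,0,0,5],[0,0,0,0,0,0,5]]

```text
time: 8.02
tool_pos: [0.5121, 0.0122, 0.0516]
tool_rot: [0.002, 0.058, 0.998, -0.001]
contact_force: [0.0, -6.7, 3.6]
gripper_width: 0.136
grasp_force: 59.3
```

Run:
```python
from h import *
go(.5096,.0141,.0376,-6.6)
```

```text
t 8.025 pos [0.5121 0.0122 0.0516] yaw -6.63 tilt [ 0.0046 -0.0027] | az -0.03 rotvec [-0.12  0.28 -0.03] shift mm [ 2.7  1.6 14. ] F [ 0.  -6.7  3.6] w 11.6
```

Request:
servo_tool:
  moves:
    - [[1,0.5,4,0,0,0,5],[0.5,0,4,0,0,0,5],[0,0,3,0,0,0,5],[0,0,0,0,0,0,5]]

```text
time: 8.52
tool_pos: [0.5101, 0.0142, 0.0407]
tool_rot: [0.001, 0.057, 0.998, 0.0]
contact_force: [-2.3, -2.7, 11.3]
gripper_width: 0.135
grasp_force: 60.3
```

Request:
servo_tool:
  moves:
    - [[0,0,3,0,0,0,5],[0,0,2,0,0,0,5],[0,0,0,0,0,0,5]]

```text
time: 8.9
tool_pos: [0.5111, 0.0143, 0.0404]
tool_rot: [0.001, 0.057, 0.998, 0.0]
contact_force: [-16.3, -0.3, 40.6]
gripper_width: 0.13
grasp_force: 63.5
```

Run:
```python
from h import *
go(.5096,.0141,.0376,-6.6)
```

```text
t 8.9 pos [0.5111 0.0143 0.0404] yaw -6.53 tilt [0.0012 0.0001] | az 0.07 rotvec [0.01 0.07 0.07] shift mm [ 1.5 -0.4  2.8] F [-16.3  -0.3  40.6] w 11.1
```

Hard contact of about 40 N at 2.8 mm above the expected height. I'll ease off and look.

Request:
servo_tool:
  moves:
    - [[1,0,-3,0,0,0,5],[0,0,0,0,0,0,5]]

```text
time: 9.15
tool_pos: [0.5108, 0.0144, 0.0406]
tool_rot: [0.003, 0.057, 0.998, 0.0]
contact_force: [-1.4, -0.8, 17.3]
gripper_width: 0.13
grasp_force: 60.6
```

Run:
```python
from h import *
go(.5096,.0141,.0376,-6.6)
f=grab("wrist","w5")["image"]; g=grab("side","s5")["image"]; h=grab("scene","c5")["image"]
print(proj("s5",[.51,.014,.033]),proj("c5",[.51,.014,.033]))
p=proj("s5",[.51,.014,.033])[0].astype(int);r=proj("c5",[.51,.014,.033])[0].astype(int)
z=lambda i,p,a,b,k:cv2.resize(i[p[1]-b:p[1]+b,p[0]-a:p[0]+a],None,fx=k,fy=k,interpolation=cv2.INTER_CUBIC)
A=z(g,p,40,30,5);B=z(h,r,40,30,5)
o=np.zeros((600,800,3),np.uint8);o[:300,:400]=A;o[:300,400:]=B;o[300:,:400]=cv2.resize(f,(400,300));o[300:,400:]=f[180:480,120:520]
cv2.imwrite("pics/v5.png",o)
```

```text
t 9.15 pos [0.5108 0.0144 0.0406] yaw -6.55 tilt [ 0.0066 -0.0001] | az 0.05 rotvec [0.04 0.38 0.05] shift mm [ 1.2 -0.4  3. ] F [-1.4 -0.8 17.3] w 11.1
[[321.02729536 265.5213425 ]] [[354.92021604 270.11180592]]
```

View pics/v5.png

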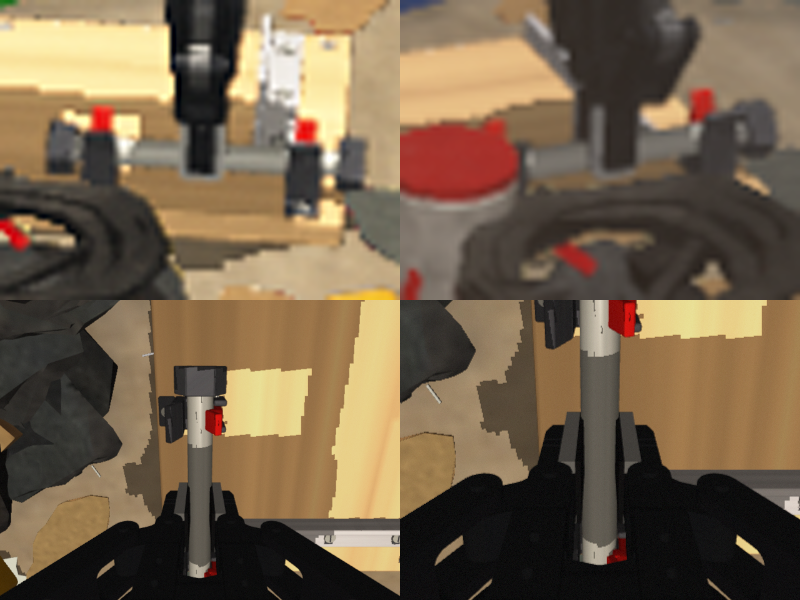

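Both clips have the rod between arm and jaw, with the heads outside. The near head looks slightly larger in the image than before, so the rod may have pitched in the grip. I'll quantify that.

Run:
```python
from h import *
from scipy.optimize import least_squares
a=cv2.imread("pics/w3.png");b=cv2.imread("pics/w5.png")
# edges: head left/right at row, neck rows, rod widths at several rows
for n,i in(("w3",a),("w5",b)):
    g=cv2.GaussianBlur(cv2.cvtColor(i,cv2.COLOR_BGR2GRAY),(3,3),0).astype(int)
    print(n,"col318 rows 98-112",g[98:114,318].tolist(),"rows146-164",g[146:166,318].tolist())
    for r in (120,180,200,280,400,420): print(r,g[r,268:372:1][[*range(104)]].tolist() if r==120 else g[r,290:350].tolist())
    print("col far rows 420-460",g[425:460,318].tolist())
# predicted images: offset of axis below TCP h, pitch t
s=manip.state()
```

```text
w3 col318 rows 98-112 [67, 67, 67, 66, 66, 65, 59, 58, 67, 76, 78, 79, 79, 79, 78, 77] rows146-164 [80, 81, 80, 77, 74, 95, 149, 196, 209, 208, 208, 208, 208, 208, 207, 207, 207, 207, 206, 206]
120 [64, 64, 64, 64, 64, 65, 65, 65, 64, 59, 49, 42, 41, 41, 40, 40, 40, 40, 40, 40, 41, 42, 42, 42, 42, 43, 46, 53, 59, 64, 71, 77, 79, 80, 80, 79, 79, 79, 79, 79, 78, 78, 78, 78, 78, 78, 77, 76, 76, 76, 76, 76, 76, 77, 78, 78, 78, 78, 78, 77, 77, 77, 77, 76, 76, 76, 77, 77, 77, 77, 76, 70, 60, 52, 46, 39, 36, 36, 36, 36, 36, 36, 35, 34, 35, 36, 36, 36, 36, 36, 39, 54, 86, 113, 121, 121, 121, 121, 121, 120, 120, 119, 119, 119]
180 [70, 70, 70, 72, 75, 80, 82, 82, 83, 89, 101, 113, 122, 128, 133, 137, 142, 146, 151, 155, 154, 134, 109, 126, 166, 185, 191, 199, 204, 205, 199, 187, 175, 165, 159, 156, 154, 153, 151, 148, 144, 138, 133, 127, 120, 113, 104, 93, 81, 73, 71, 71, 72, 74, 77, 82, 84, 84, 83, 83]
200 [112, 116, 136, 169, 192, 199, 200, 197, 176, 135, 108, 109, 118, 125, 130, 135, 141, 146, 150, 154, 158, 161, 165, 165, 166, 177, 186, 192, 198, 200, 195, 185, 175, 165, 159, 156, 155, 15
[... 2465 characters left out ...]
15, 115, 114, 114, 114]
400 [12, 13, 13, 13, 20, 33, 36, 23, 15, 16, 20, 34, 55, 68, 74, 77, 80, 82, 84, 87, 89, 90, 92, 92, 93, 93, 93, 93, 93, 94, 94, 93, 92, 92, 92, 91, 91, 91, 90, 89, 86, 82, 79, 75, 71, 66, 51, 28, 15, 15, 16, 20, 31, 40, 32, 17, 12, 14, 14, 13]
420 [10, 11, 11, 15, 20, 23, 23, 22, 21, 25, 33, 46, 72, 102, 117, 117, 110, 102, 95, 91, 90, 90, 91, 93, 94, 94, 94, 93, 93, 93, 93, 92, 91, 90, 90, 90, 90, 90, 89, 87, 85, 84, 88, 95, 95, 79, 50, 28, 22, 24, 27, 30, 31, 30, 30, 24, 16, 13, 13, 13]
col far rows 420-460 [102, 114, 139, 165, 175, 175, 175, 175, 174, 174, 174, 175, 175, 175, 174, 174, 174, 174, 167, 124, 57, 18, 13, 13, 12, 10, 10, 10, 10, 11, 12, 12, 12, 11, 12]
```

Run:
```python
from h import *
s=manip.state()
y=np.radians(-6.6);d=np.array([np.cos(y),np.sin(y),0]);n=np.array([-d[1],d[0],0]);Z=np.array([0,0,1])
def show(w,mid,pitch=0):
    # pitch>0 near end up
    ax=d-Z*pitch; P=lambda a,l,h:mid+ax*a+n*l+Z*h
    c=proj(w,[P(-.065,0,.012),P(-.079,0,.012),P(-.072,-.00693,.012),P(-.072,.00693,.012),P(-.072,-.01386,0),P(-.072,.01386,0)])
    print(w,pitch,"neck row %.1f outer row %.1f facet %.1f %.1f wide %.1f %.1f"%(c[0,1],c[1,1],c[2,0],c[3,0],c[4,0],c[5,0]))
print("obs w3 neck 151.7 outer ~105 facet 297.5 340 wide 277.5 359.5; w5 neck 153.8 outer 105.5? facet 298 342 wide 277.5 362")
o=np.array([.431-.4302,0,0])
y3=np.radians(-5.57)
d=np.array([np.cos(y3),np.sin(y3),0]);n=np.array([-d[1],d[0],0])
for h in (.0046,.0026,.0006): show("w3",np.array([.4296+.0008,.094,.0953-h]))
d=np.array([np.cos(y),np.sin(y),0]);n=np.array([-d[1],d[0],0])
for z in (.033,.036,.039): show("w5",np.array([.5108+.0008,.0144,z]))
show("w5",np.array([.5116,.0144,.036]),.05)
```

```text
obs w3 neck 151.7 outer ~105 facet 297.5 340 wide 277.5 359.5; w5 neck 153.8 outer 105.5? facet 298 342 wide 277.5 362
w3 0 neck row 152.5 outer row 102.0 facet 297.1 345.5 wide 277.0 365.3
w3 0 neck row 153.2 outer row 101.9 facet 296.7 345.9 wide 276.4 366.0
w3 0 neck row 154.0 outer row 101.8 facet 296.3 346.4 wide 275.7 366.7
w5 0 neck row 151.3 outer row 101.7 facet 297.6 345.2 wide 277.8 364.7
w5 0 neck row 152.6 outer row 101.8 facet 297.1 345.8 wide 276.9 365.7
w5 0 neck row 153.8 outer row 101.8 facet 296.6 346.5 wide 275.9 366.7
w5 0.05 neck row 153.9 outer row 101.8 facet 296.4 346.6 wide 275.7 366.9
```

Run:
```python
from h import *
def edges(w,row,lo,hi):
    g=cv2.GaussianBlur(cv2.cvtColor(cv2.imread(f"pics/{w}.png"),cv2.COLOR_BGR2GRAY),(3,3),0).astype(int); print(w,row,g[row,lo:hi].tolist())
edges("w2",115,280,340)
def rod(w,mid,yaw,a):
    y=np.radians(yaw);d=np.array([np.cos(y),np.sin(y),0]);n=np.array([-d[1],d[0],0])
    c=proj(w,[mid+d*a-n*.01386,mid+d*a+n*.01386,mid+d*a-n*.00693+[0,0,.012],mid+d*a+n*.00693+[0,0,.012]]);print(w,c.round(1).tolist())
rod("w2",np.array([.431,.094,.027]),-5.6,-.072)
```

```text
w2 115 [55, 55, 53, 48, 36, 25, 22, 22, 26, 32, 35, 35, 35, 37, 42, 53, 65, 70, 69, 68, 68, 67, 68, 68, 69, 69, 69, 69, 68, 68, 69, 69, 70, 70, 70, 70, 70, 66, 58, 45, 34, 31, 31, 31, 31, 31, 31, 31, 32, 34, 43, 58, 78, 97, 105, 105, 105, 106, 106, 107]
w2 [[284.2, 114.4], [332.7, 114.8], [295.2, 115.1], [320.7, 115.4]]
```

The calibrated head width puts the near end at the seat height. For the far end I'll release and probe or press the rod from above with closed fingertips; seated, its top should be at z ≈ 0.040.

Request:
servo_tool:
  moves:
    - [[0,0,-1.5,0,0,0,40],[0,0,0,0,0,0,40],[0,0,0,0,0,0,40],[0,0,0,0,0,0,40],[0,0,-20,0,0,0,40],[0,0,-20,0,0,0,0],[-28,0,-5,0,0,0,0],[0,0,0,0,0,0,0],[0,0,0,0,0,0,0],[0,0,0,0,0,0,0]]

```text
time: 10.55
tool_pos: [0.5341, 0.0113, 0.082]
tool_rot: [-0.001, 0.057, 0.998, 0.0]
contact_force: [0.2, 1.4, -0.5]
gripper_width: -0.004
grasp_force: 0.0
```

Run:
```python
from h import *
c=np.array([.5104,.014]);d=np.array([np.cos(-.1155),np.sin(-.1155)])
go(*(c+d*.030),.054,-6.6)
f=grab("wrist","w6")
```

```text
t 10.55 pos [0.5341 0.0113 0.082 ] yaw -6.56 tilt [-0.002   0.0003] | az 0.04 rotvec [ 0.   -0.12  0.04] shift mm [-6.2 -0.1 28. ] F [ 0.2  1.4 -0.5] w -0.3
```

View pics/w6.png

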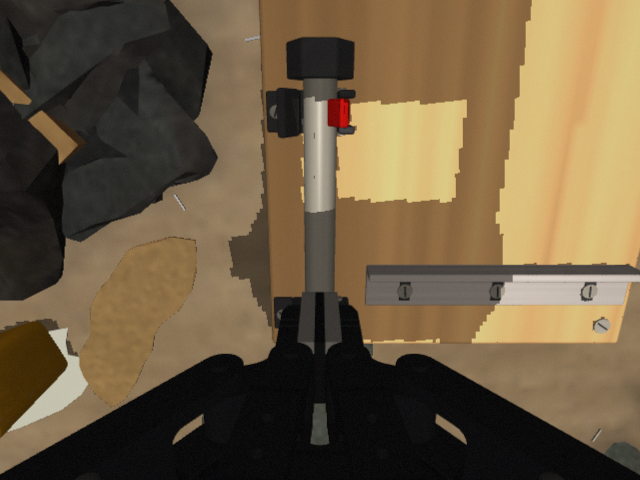

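In w6 the red near jaw at (340,113) overlaps the rod, so that end has snapped. Probing the far end next. That used my last picture, so from here I go by numbers.

Request:
servo_tool:
  moves:
    - [[-6,0,10,0,0,0,0],[0,0,10,0,0,0,0],[0,0,4,0,0,0,0],[0,0,0,0,0,0,0],[0,0,0,0,0,0,0]]

```text
time: 11.22
tool_pos: [0.5414, 0.0104, 0.0591]
tool_rot: [0.0, 0.057, 0.998, -0.0]
contact_force: [-0.2, 0.2, -0.1]
gripper_width: -0.003
grasp_force: 0.0
```

Request:
servo_tool:
  moves:
    - [[0,0,2,0,0,0,0],[0,0,2,0,0,0,0],[0,0,1,0,0,0,0],[0,0,0,0,0,0,0]]

```text
time: 11.72
tool_pos: [0.5413, 0.0105, 0.054]
tool_rot: [0.0, 0.057, 0.998, -0.0]
contact_force: [0.0, -0.6, 0.3]
gripper_width: 0.001
grasp_force: 0.1
```

Request:
servo_tool:
  moves:
    - [[0,0,1,0,0,0,0],[0,0,1,0,0,0,0],[0,0,1,0,0,0,0],[0,0,0,0,0,0,0]]

```text
time: 12.22
tool_pos: [0.5423, 0.0104, 0.0536]
tool_rot: [0.001, 0.057, 0.998, -0.0]
contact_force: [-5.4, 0.0, 13.7]
gripper_width: 0.002
grasp_force: 6.9
```

Request:
servo_tool:
  moves:
    - [[0,0,1,0,0,0,0],[0,0,0,0,0,0,0]]

```text
time: 12.48
tool_pos: [0.5428, 0.0103, 0.0536]
tool_rot: [0.001, 0.057, 0.998, -0.0]
contact_force: [-7.5, 1.3, 17.9]
gripper_width: -0.001
grasp_force: 8.9
```

Request:
servo_tool:
  moves:
    - [[0,0,-14,0,0,0,0],[30,0,0,0,0,0,0],[30,0,0,0,0,0,0],[0,0,6,0,0,0,0],[0,0,6,0,0,0,0],[0,0,2,0,0,0,0],[0,0,0,0,0,0,0]]

```text
time: 13.35
tool_pos: [0.4844, 0.017, 0.0535]
tool_rot: [0.001, 0.057, 0.998, -0.0]
contact_force: [-6.9, 1.6, 19.5]
gripper_width: -0.0
grasp_force: 9.7
```

Both ends read the same height (rod top ≈ 0.0395), so the rod is home in both clips. Now the block: raise, turn a quarter and go over it.

Request:
servo_tool:
  moves:
    - [[0,0,-22,0,0,0,60],[0,0,-22,0,0,10,60],[0,0,-22,0,0,10,60],[0,0,-22,0,0,10,60],[0,0,-22,0,0,10,60],[0,0,-22,0,0,10,60],[0,0,-22,0,0,10,60],[0,0,-22,0,0,10,60],[0,0,-22,0,0,10,60],[0,0,0,0,0,9.2,60]]

```text
time: 14.6
tool_pos: [0.4838, 0.017, 0.2506]
tool_rot: [0.002, 0.744, 0.669, 0.002]
contact_force: [-0.4, -0.2, -0.4]
gripper_width: 0.703
grasp_force: 0.0
```

Request:
servo_tool:
  moves:
    - [[55,-10.5,0,0,0,0,60],[55,-10.5,0,0,0,0,60],[55,-10.5,0,0,0,0,60],[55,-10.5,0,0,0,0,60],[55,-10.5,0,0,0,0,60],[55,-10.5,0,0,0,0,60],[0,0,0,0,0,0,60],[0,0,0,0,0,0,60],[0,0,0,0,0,0,60]]

```text
time: 15.72
tool_pos: [0.4527, 0.3511, 0.2478]
tool_rot: [0.0, 0.742, 0.67, -0.0]
contact_force: [-0.3, -0.1, 0.8]
gripper_width: 0.705
grasp_force: 0.0
```

Run:
```python
from h import *
go(.46,.325,.03,-95.7)
f=grab("wrist","w7")
c=[(.46+x,.325+y,.038) for x,y in[(-.019,-.08),(-.019,.08),(.019,.08),(.019,-.08)]]
u=proj("w7",c);print(u.round(0).tolist())
i=f["image"];hsv=cv2.cvtColor(i,cv2.COLOR_BGR2HSV)
m=u.mean(0).astype(int)
for du in range(-100,101,10): print(du,hsv[m[1],m[0]+du].tolist(),end=" ")
print()
for dv in range(-160,161,16): print(dv,hsv[min(479,max(0,m[1]+dv)),m[0]].tolist(),end=" ")
```

```text
t 15.725 pos [0.4527 0.3511 0.2478] yaw -95.86 tilt [-0.     -0.0003] | az -0.16 rotvec [ 0.    0.02 -0.16] shift mm [-25.3   9.8 217.8] F [-0.3 -0.1  0.8] w 60.2
[[318.0, 313.0], [298.0, 136.0], [345.0, 131.0], [359.0, 309.0]]
-100 [17, 94, 87] -90 [16, 100, 87] -80 [15, 99, 85] -70 [17, 93, 164] -60 [17, 92, 161] -50 [17, 90, 167] -40 [17, 99, 152] -30 [16, 98, 81] -20 [17, 106, 82] -10 [17, 111, 131] 0 [15, 124, 119] 10 [16, 112, 125] 20 [16, 121, 122] 30 [18, 93, 161] 40 [19, 95, 163] 50 [18, 97, 160] 60 [17, 99, 163] 70 [18, 95, 161] 80 [17, 97, 160] 90 [17, 95, 167] 100 [17, 95, 159] 
-160 [18, 94, 158] -144 [17, 92, 86] -128 [18, 83, 83] -112 [14, 65, 51] -96 [0, 13, 38] -80 [16, 139, 103] -64 [16, 137, 112] -48 [14, 135, 104] -32 [15, 133, 109] -16 [15, 133, 113] 0 [15, 124, 119] 16 [17, 112, 212] 32 [17, 110, 221] 48 [18, 105, 220] 64 [17, 109, 206] 80 [17, 106, 219] 96 [16, 91, 145] 112 [17, 96, 148] 128 [16, 133, 100] 144 [24, 99, 237] 160 [22, 101, 237]
```

Run:
```python
from h import *
i=cv2.imread("pics/w7.png");g=cv2.GaussianBlur(cv2.cvtColor(i,cv2.COLOR_BGR2HSV),(3,7),0)
for r in (150,180,240,270,295): print(r,"V",g[r,290:376:2,2].tolist(),"\n   S",g[r,290:376:2,1].tolist())
for c in (318,325,335,345): print("col",c,"V",g[110:150:2,c,2].tolist(),g[300:340:2,c,2].tolist())
```

```text
150 V [62, 43, 38, 39, 40, 40, 43, 48, 51, 63, 72, 95, 135, 138, 135, 135, 129, 124, 121, 110, 108, 118, 127, 129, 129, 134, 131, 133, 137, 128, 122, 123, 135, 134, 104, 82, 83, 84, 85, 86, 86, 85, 85] 
   S [59, 18, 13, 14, 15, 16, 24, 34, 45, 76, 90, 105, 112, 112, 113, 113, 114, 118, 123, 132, 133, 123, 114, 112, 110, 110, 112, 112, 114, 117, 122, 123, 114, 112, 108, 95, 95, 94, 97, 96, 94, 93, 93]
180 V [81, 79, 80, 80, 78, 71, 66, 71, 76, 77, 76, 82, 120, 134, 135, 135, 135, 124, 118, 111, 106, 108, 108, 111, 124, 131, 133, 134, 130, 123, 117, 112, 114, 123, 104, 88, 88, 87, 87, 87, 87, 87, 86] 
   S [99, 98, 98, 97, 98, 98, 99, 99, 98, 99, 100, 102, 112, 111, 111, 113, 114, 119, 123, 129, 134, 134, 136, 130, 117, 112, 111, 113, 115, 120, 126, 128, 126, 114, 107, 99, 97, 97, 96, 96, 96, 96, 96]
240 V [81, 80, 78, 77, 81, 88, 96, 107, 141, 157, 160, 162, 144, 127, 129, 130, 131, 146, 150, 197, 216, 212, 201, 201, 207, 226, 230, 229, 227, 221, 213, 207, 209, 201, 150, 159, 159, 160, 160, 161, 161, 161, 161] 
   S [96, 95, 98, 98, 98, 95, 96, 98, 96, 94, 94, 93, 100, 113, 113, 111,
[... 1075 characters left out ...]
[202, 201, 202, 202, 202, 208, 225, 232, 230, 219, 184, 153, 147, 150, 152, 152, 152, 152, 153, 155]
col 325 V [71, 63, 43, 35, 36, 36, 37, 37, 37, 38, 44, 68, 100, 115, 123, 128, 127, 126, 124, 122] [220, 222, 223, 222, 218, 195, 158, 148, 167, 170, 153, 148, 149, 151, 153, 153, 153, 151, 150, 151]
col 335 V [35, 34, 35, 35, 35, 35, 36, 37, 36, 36, 41, 69, 111, 129, 131, 131, 130, 129, 129, 129] [199, 196, 193, 194, 191, 168, 145, 136, 133, 142, 147, 148, 149, 147, 148, 151, 153, 153, 154, 155]
col 345 V [37, 36, 36, 36, 35, 36, 36, 36, 36, 38, 49, 85, 125, 141, 139, 134, 132, 136, 137, 137] [221, 221, 221, 219, 214, 176, 138, 150, 154, 154, 154, 154, 153, 151, 150, 151, 152, 153, 151, 148]
```

Run:
```python
from h import *
r=lambda u,v:ray("w7",u,v,.038)[:2]
rows=[150,180,240,270,295];Lf=np.array([r(u,v) for u,v in zip([312.5,313.3,314.5,316,317],rows)]);Rt=np.array([r(u,v) for u,v in zip([358,358,357.7,357.6,357],rows)])
for E in(Lf,Rt): k=np.polyfit(E[:,1],E[:,0],1);print("edge x=%.4f*y+%.4f yaw %.2f"%(*k,np.degrees(np.arctan(-k[0]))),"x at .325:",np.polyval(k,.325))
print("ends",r(335,310.5),r(345,310.5),r(325,311),r(335,132),r(345,131))
```

```text
edge x=0.0759*y+0.4216 yaw -4.34 x at .325: 0.44624127777658573
edge x=0.0789*y+0.4578 yaw -4.51 x at .325: 0.48339916646366937
ends [0.45667155 0.24565242] [0.46584128 0.24472086] [0.44745174 0.2460716 ] [0.47099907 0.40498415] [0.47904732 0.40494907]
```

Run:
```python
from h import *
go(.4648,.3251,.030,-94.4)
```

```text
t 15.775 pos [0.4527 0.351  0.2479] yaw -95.87 tilt [ 0.0001 -0.0001] | az -1.47 rotvec [ 0.01  0.01 -1.47] shift mm [-24.9  14.1 217.9] F [ 0.2 -0.9 -0. ] w 60.2
```

Request:
servo_tool:
  moves:
    - [[0,0,0,0,0,-1.5,66],[-12.5,7,40,0,0,0,66],[-12.5,7,40,0,0,0,66],[0,0,40,0,0,0,66],[0,0,40,0,0,0,66],[0,0,30,0,0,0,66],[0,0,15,0,0,0,66],[0,0,9,0,0,0,66],[0,0,0,0,0,0,66],[0,0,0,0,0,0,66]]

```text
time: 17.02
tool_pos: [0.4652, 0.3265, 0.0354]
tool_rot: [0.0, 0.733, 0.68, 0.001]
contact_force: [0.3, -0.7, -0.0]
gripper_width: 0.774
grasp_force: 0.0
```

Run:
```python
from h import *
go(.4648,.3251,.030,-94.4)
```

```text
t 17.025 pos [0.4652 0.3265 0.0354] yaw -94.26 tilt [0.0022 0.0011] | az 0.14 rotvec [ 0.12 -0.07  0.14] shift mm [-1.4 -0.3  5.4] F [ 0.3 -0.7 -0. ] w 66.1
```

Fine; last bit down, grip and lift.

Request:
servo_tool:
  moves:
    - [[-1.4,-0.3,5,0,0,0,66],[0,0,0,0,0,0,45],[0,0,0,0,0,0,30],[0,0,0,0,0,0,25],[0,0,0,0,0,0,25],[0,0,0,0,0,0,25],[0,0,0,0,0,0,25],[0,0,0,0,0,0,25]]

```text
time: 18.02
tool_pos: [0.4641, 0.3248, 0.0293]
tool_rot: [0.0, 0.733, 0.68, 0.0]
contact_force: [-0.1, 0.1, 3.2]
gripper_width: 0.435
grasp_force: 62.8
```

Request:
servo_tool:
  moves:
    - [[0,0,-10,0,0,0,25],[0,0,-20,0,0,0,25],[0,0,-20,0,0,0,25],[0,0,-20,0,0,0,25],[0,0,0,0,0,0,25],[0,0,0,0,0,0,25],[0,0,0,0,0,0,25]]

```text
time: 18.9
tool_pos: [0.4631, 0.3242, 0.0978]
tool_rot: [-0.0, 0.733, 0.68, -0.001]
contact_force: [0.0, 0.2, -1.9]
gripper_width: 0.436
grasp_force: 62.3
```

Run:
```python
from h import *
c=np.array([.490,.0858]);a=-.1155;M=np.array([[np.cos(a),-np.sin(a)],[np.sin(a),np.cos(a)]])
hm=c+M@[.0335,.017];pre=c+M@[.0335-.012,.017+.015];print(hm,pre)
go(*pre,.10,-96.6); f=grab("wrist","w8")["image"]
```

```text
[0.52523594 0.09882608] [0.51504454 0.11510906]
t 18.9 pos [0.4631 0.3242 0.0978] yaw -94.27 tilt [-0.0018 -0.001 ] | az 2.33 rotvec [-0.1   0.07  2.33] shift mm [-201.8   75.6   -2.2] F [ 0.   0.2 -1.9] w 37.2
```

Request:
servo_tool:
  moves:
    - [[0,0,-20,0,0,2.3,25],[-30,10,-10,0,0,0,25],[-43,16.5,0,0,0,0,25],[-43,16.5,0,0,0,0,25],[-43,16.5,0,0,0,0,25],[-43,16,0,0,0,0,25],[0,0,15,0,0,0,25],[0,0,15,0,0,0,25],[0,0,0,0,0,0,25],[0,0,0,0,0,0,25]]

```text
time: 20.2
tool_pos: [0.5154, 0.1163, 0.0987]
tool_rot: [-0.0, 0.746, 0.666, -0.0]
contact_force: [0.2, 0.3, -1.4]
gripper_width: 0.431
grasp_force: 62.2
```

Run:
```python
from h import *
c=np.array([.490,.0858]);a=-.1155;M=np.array([[np.cos(a),-np.sin(a)],[np.sin(a),np.cos(a)]])
pre=c+M@[.0335-.012,.017+.015]
go(*pre,.0443,-96.6); f=grab("wrist","w9")["image"]
g=cv2.GaussianBlur(cv2.cvtColor(f,cv2.COLOR_BGR2GRAY),(3,3),0)
```

```text
t 20.2 pos [0.5154 0.1163 0.0987] yaw -96.47 tilt [-0.0007  0.    ] | az 0.13 rotvec [-0.04  0.    0.13] shift mm [-1.2 -0.2 54.4] F [ 0.2  0.3 -1.4] w 36.8
```

Request:
servo_tool:
  moves:
    - [[-1.2,0,15,0,0,0.1,25],[0,0,15,0,0,0,25],[0,0,12,0,0,0,25],[0,0,6,0,0,0,25],[0,0,0,0,0,0,25],[0,0,0,0,0,0,25]]

```text
time: 21.0
tool_pos: [0.5161, 0.1141, 0.0514]
tool_rot: [0.0, 0.747, 0.665, 0.0]
contact_force: [-0.1, -0.0, -1.6]
gripper_width: 0.431
grasp_force: 62.2
```

Request:
servo_tool:
  moves:
    - [[0,0,3,0,0,0,25],[0,0,2,0,0,0,25],[0,0,2,0,0,0,25],[0,0,0,0,0,0,25]]

```text
time: 21.5
tool_pos: [0.5158, 0.1141, 0.0443]
tool_rot: [0.0, 0.747, 0.665, 0.0]
contact_force: [-1.7, 0.2, 0.8]
gripper_width: 0.435
grasp_force: 62.5
```

Request:
servo_tool:
  moves:
    - [[0,3,0.7,0,0,0,25],[0,3,0,0,0,0,25],[0,2,0,0,0,0,25],[0,0,0,0,0,0,25]]

```text
time: 22.0
tool_pos: [0.5231, 0.1136, 0.0443]
tool_rot: [-0.001, 0.747, 0.665, -0.001]
contact_force: [-6.2, 0.6, 8.5]
gripper_width: 0.431
grasp_force: 63.6
```

Request:
servo_tool:
  moves:
    - [[0,1,0,0,0,0,25],[0,1,0,0,0,0,25],[0,1,0,0,0,0,25],[0,0,0,0,0,0,25]]

```text
time: 22.5
tool_pos: [0.5257, 0.1133, 0.0443]
tool_rot: [-0.001, 0.747, 0.665, -0.001]
contact_force: [-7.7, 0.8, 9.9]
gripper_width: 0.433
grasp_force: 63.5
```

Run:
```python
from h import *
go(.52524,.09883,.0443,-96.6); s=manip.state();print(s["ft_torque"])
```

```text
t 22.5 pos [0.5257 0.1133 0.0443] yaw -96.66 tilt [-0.0031  0.0006] | az -0.06 rotvec [-0.18 -0.01 -0.06] shift mm [-14.4   1.2   0. ] F [-7.7  0.8  9.9] w 37.0
[ 0.17734234  1.32226253 -0.01300803]
```

Request:
servo_tool:
  moves:
    - [[-3,0.5,-0.7,0,0,0,25],[-3,0,0,0,0,0,25],[-3,0,0,0,0,0,25],[0,0,0,0,0,0,25]]

```text
time: 23.0
tool_pos: [0.5259, 0.1046, 0.0443]
tool_rot: [-0.001, 0.747, 0.665, 0.0]
contact_force: [-3.0, 4.6, 3.8]
gripper_width: 0.429
grasp_force: 62.9
```

Request:
servo_tool:
  moves:
    - [[-2,1,0,0,0,0,25],[-1,1,0,0,0,0,25],[0,0,0,0,0,0,25]]

```text
time: 23.38
tool_pos: [0.526, 0.1033, 0.0444]
tool_rot: [-0.003, 0.747, 0.665, 0.0]
contact_force: [-8.6, 12.4, 8.4]
gripper_width: 0.437
grasp_force: 63.6
```

Run:
```python
from h import *
go(.52524,.09883,.0443,-96.6); s=manip.state();print(s["ft_torque"])
```

```text
t 23.375 pos [0.526  0.1033 0.0444] yaw -96.59 tilt [-0.0045  0.0053] | az 0.01 rotvec [-0.29 -0.27  0.01] shift mm [-4.6 -0.3  0.1] F [-8.6 12.4  8.4] w 37.3
[1.69464996 1.44888314 0.60166275]
```

Request:
servo_tool:
  moves:
    - [[-1,-1.5,-0.5,0,0,0,25],[-1,0,0,0,0,0,25],[0,0,0,0,0,0,25]]

```text
time: 23.75
tool_pos: [0.5253, 0.0995, 0.0443]
tool_rot: [-0.001, 0.747, 0.665, -0.0]
contact_force: [-3.7, 6.0, 2.6]
gripper_width: 0.429
grasp_force: 62.7
```

Run:
```python
from h import *
go(.52524,.09883,.0443,-96.6); s=manip.state();print(s["ft_torque"])
f=grab("wrist","w10");grab("side","s10");grab("scene","c10")
```

```text
t 23.75 pos [0.5253 0.0995 0.0443] yaw -96.63 tilt [-0.0014  0.0015] | az -0.03 rotvec [-0.09 -0.08 -0.03] shift mm [-0.7 -0.   0. ] F [-3.7  6.   2.6] w 36.7
[0.7242843  0.60047313 0.30990768]
```

It was only friction. The block is now at the expected home; continuing toward the rod.

Request:
servo_tool:
  moves:
    - [[-1,0,0,0,0,0,25],[0,0,0,0,0,0,25]]

```text
time: 24.15
tool_pos: [0.5252, 0.0986, 0.0443]
tool_rot: [-0.001, 0.747, 0.665, -0.0]
contact_force: [-3.0, 5.1, 2.7]
gripper_width: 0.43
grasp_force: 62.7
```

Request:
servo_tool:
  moves:
    - [[-1,0,0,0,0,0,25],[0,0,0,0,0,0,25]]

```text
time: 24.4
tool_pos: [0.5252, 0.0982, 0.0443]
tool_rot: [-0.002, 0.747, 0.665, 0.001]
contact_force: [-1.8, 7.9, 2.0]
gripper_width: 0.43
grasp_force: 62.6
```

Request:
servo_tool:
  moves:
    - [[-1,0,0,0,0,0,25],[0,0,0,0,0,0,25]]

```text
time: 24.65
tool_pos: [0.5252, 0.0981, 0.0444]
tool_rot: [-0.002, 0.747, 0.665, 0.001]
contact_force: [-1.9, 11.9, 0.9]
gripper_width: 0.428
grasp_force: 62.5
```

Rod contact (≈ +4 N per mm, no motion). Now load the fence.

Request:
servo_tool:
  moves:
    - [[0,1,0,0,0,0,25],[0,1,0,0,0,0,25],[0,1,0,0,0,0,25],[0,0,0,0,0,0,25]]

```text
time: 25.15
tool_pos: [0.5254, 0.098, 0.0445]
tool_rot: [-0.005, 0.747, 0.665, -0.002]
contact_force: [-13.7, 11.6, 12.5]
gripper_width: 0.431
grasp_force: 64.0
```

Request:
servo_tool:
  moves:
    - [[-0.5,1,0,0,0,0,25],[0,0,0,0,0,0,25]]

```text
time: 25.4
tool_pos: [0.5255, 0.098, 0.0445]
tool_rot: [-0.006, 0.747, 0.665, -0.002]
contact_force: [-17.3, 13.8, 15.7]
gripper_width: 0.429
grasp_force: 64.4
```

Run:
```python
from h import *
go(.52524,.09883,.0443,-96.6); s=manip.state();print(s["ft_torque"])
```

```text
t 25.4 pos [0.5255 0.098  0.0445] yaw -96.63 tilt [-0.0112  0.0063] | az -0.03 rotvec [-0.68 -0.28 -0.03] shift mm [ 0.8 -0.4  0.2] F [-17.3  13.8  15.7] w 36.7
[2.06727951 2.84194031 0.44289092]
```

Request:
servo_tool:
  moves:
    - [[0,0,-0.7,-0.5,-0.2,0,25],[0,0,0,0,0,0,25],[0,0,0,0,0,0,25]]

```text
time: 25.78
tool_pos: [0.5254, 0.098, 0.0443]
tool_rot: [-0.002, 0.747, 0.665, -0.0]
contact_force: [-14.8, 14.3, 10.3]
gripper_width: 0.43
grasp_force: 63.8
```

Run:
```python
from h import *
go(.52524,.09883,.0443,-96.6); s=manip.state();print(s["ft_torque"])
```

```text
t 25.775 pos [0.5254 0.098  0.0443] yaw -96.63 tilt [-0.0027  0.0019] | az -0.03 rotvec [-0.17 -0.09 -0.03] shift mm [ 0.8 -0.2  0. ] F [-14.8  14.3  10.3] w 36.7
[2.18774403 2.42103751 0.51373988]
```

Request:
servo_tool:
  moves:
    - [[-0.8,0.8,-0.4,-0.15,-0.1,0,25],[0,0,0,0,0,0,25],[0,0,0,0,0,0,25],[0,0,0,0,0,0,25]]

```text
time: 26.28
tool_pos: [0.5254, 0.098, 0.0444]
tool_rot: [-0.001, 0.747, 0.665, -0.0]
contact_force: [-15.8, 17.7, 9.9]
gripper_width: 0.434
grasp_force: 63.7
```

Run:
```python
from h import *
go(.52524,.09883,.0443,-96.6); s=manip.state();print(s["joint_vel"].round(4))
# red jaw pixels: compare jaws in side view after seating (s10) and now
g=grab("side","s11")["image"]
for n in("s5","s10","s11"):
    i=cv2.imread(f"pics/{n}.png");h=cv2.cvtColor(i,cv2.COLOR_BGR2HSV);m=((h[...,1]>170)&(h[...,2]>120)&((h[...,0]<6)|(h[...,0]>174))).astype(np.uint8)
    m[:235]=0;m[280:]=0;m[:,:290]=0;m[:,355:]=0
    print(n,cv2.connectedComponentsWithStats(m)[3].round(1).tolist(),cv2.connectedComponentsWithStats(m)[2][:,4].tolist())
```

```text
t 26.275 pos [0.5254 0.098  0.0444] yaw -96.63 tilt [-0.0019  0.0017] | az -0.03 rotvec [-0.12 -0.08 -0.03] shift mm [ 0.8 -0.2  0.1] F [-15.8  17.7   9.9] w 37.0
[ 0.0013  0.0032  0.0016  0.0001 -0.0024 -0.0003]
s5 [[319.5, 239.5], [301.0, 258.1], [341.7, 260.6]] [307169, 17, 14]
s10 [[319.5, 239.5], [300.9, 258.7], [341.6, 260.5]] [307168, 15, 17]
s11 [[319.5, 239.5], [300.9, 258.7], [341.6, 260.5]] [307168, 15, 17]
```

Request:
servo_tool:
  moves:
    - [[0,1.2,-0.5,-0.1,0,0,25],[0,0,0,0,0,0,25],[0,0,0,0,0,0,25],[0,0,0,0,0,0,25]]

```text
time: 26.82
tool_pos: [0.5254, 0.098, 0.0444]
tool_rot: [-0.002, 0.747, 0.665, -0.001]
contact_force: [-18.0, 17.7, 11.5]
gripper_width: 0.43
grasp_force: 63.9
```

The loads are steady at about 18 N on each stop, with no motion and the block flat on the bed. Handing in.

```bash
python3 -c "
from plant import manip
print(manip.job_done())"
```

```text
the job is handed in; nothing more can be done
None
```

The rod is snapped into both clips, and the block is held in the corner, pushed at about 18 N each toward the fence and the rod; I handed the job in at about 27 s, and no verdict came back.

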